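# Turn the plate warmer down and lift the round roll with tongs

### The arm

A 7-joint arm with a two-finger parallel gripper is mounted at the origin on the work surface. World frame = base frame: x ahead of the robot, y to its left, z up, the work surface at z = 0. Lengths are in m, angles in rad, forces in N, time in s.
With the tool pointing down it reaches from about 0.4 to 0.875 m from the base axis. Payload 4.4 kg.
Tool frame: the origin (TCP) lies midway between the tips of the shut fingers; the grasp point (between the pads) lies 19 mm behind it; z points along the fingers, y is the direction in which the jaws open and shut (so a half turn about z gives the same grasp; the last joint's range is limited). The gripper opens to 85 mm and grips with 20 to 120 N. Pads are 22 mm wide; open, the fingers measure 114 mm over their backs; the gripper's body (76 mm by 85 mm) begins 54 mm behind the grasp point. The pads swing forward as they close: fully open they stand 13 mm farther back than shut.
Start: joints at [1.079, 0.628, 0.038, 1.517, -0.027, 0.996, -0.02], TCP at [0.269, -0.592, 0.231] pointing down, gripper open.
Joint ranges: [-3.06, 3.06], [-0.37, 2.12], [-1.25, 1.32], [0.18, 2.47], [-1.1, 4.24], [0.23, 1.98], [-2.94, 2.94]. Speed limits (rad/s): [2.57, 2.57, 3.14, 3.14, 3.14, 3.14, 3.14].

### API

Orientations are given as a unit quaternion [w, x, y, z].
In Python, from station import env, eyes gives the robot as it stands.
- The arm moves only by the tool move_arm, never from a script. Its argument "series" is a list of rows, each a list of 2 entries, a list of its own where there are three numbers: the shift along the tool's x, y, z in m, then the turn about the tool's z in rad. In form: [[[dx, dy, dz], twist], ...]. A call has 1 to 5 rows; each row shifts and turns the pose as measured when the row begins, along the tool's axes as they then stand; what a row does not reach is not made up. A row lasts 1/8 s, in which the tool goes at most 62.5 mm and 10.7 degrees, less where a joint would pass 70% of its speed; a pose out of reach is approached as far as the arm can. A call is refused whole if a number of a shift passes 0.0625 or a number of a turn 0.188, either way. A call with a gripper value outside its range is refused whole. "hand" is the closure, from 0 (fully open) to 1 (shut), set as the call begins (left out, the last holds). The fingers move at their own pace and stop on an object; "force" is the grip in N (left out, the last holds). Time passes only in rows, so rows that do not move let the fingers close. It gives the time, the measured TCP pose, the force and the opening at its end, in the units of the state.
- env.get_obs(): the state, without advancing time (a new reading comes with each control period).
- eyes.get_image(name): name is "scene" or "top" or "wrist"; returns the picture (480x640x3 uint8, red, green, blue); there is no depth.
- eyes.calibration(name): a dict with "mtx" (3x3 intrinsics, pixels), "distortion" ([k1, k2, p1, p2, k3] as OpenCV has them; the pictures are not rectified), "world_to_cam" (4x4, takes a point from world to camera coordinates). Camera axes: x right, y up, looking along -z (the intrinsics and any distortion apply to the point x, -y, -z); pixel columns grow to the right and rows downward; lengths in m; the calibration is good to about 2 mm. A picture is of the moment at which its call begins: read the wrist's pose just before it. calibration takes no time and is no camera call; for the wrist camera it gives the pose at the moment of the call.
- env.sign_off(): hands the job in, once; it reports no verdict.
The state is a dict: "time": time; "q": joint angles; "joint_velocities": joint speeds; "joint_torque": joint torques, N m; "position": TCP position; "eef_rot": TCP orientation; "contact_force": force on the tool from outside, world axes, zero at the start; "moment": the same for the moment, N m; "grip_width": opening from 0.0 (shut) to 1.0 (fully open).
Only numpy, scipy, OpenCV 4.12 (cv2) and the standard library are available. Lean on these libraries where they do the work, as an engineer would, in place of code of your own. Each camera call takes 0.05 s, during which the arm holds its last target.

### The job

Turn the plate warmer down to its middle setting: swing the lever on its left end back until it stands upright, and leave it there. Then pick up the spring tongs from the worktop, close their jaws on the small round roll on the warmer and lift it about 15 cm clear of the hot plate, and finish while still holding it up in the closed tongs, keeping still. Do not touch the roll with the gripper's fingers, and leave the long roll and everything else on the worktop where they are.

Things in the scene. Friction and masses are not known exactly. Their poses are not given: they have to be found in the camera images.
- warmer: Electric plate warmer, fixed: black body 240 mm (x) by 340 mm (y) with a steel plate, its surface 45 mm above the worktop; on its left end (y 170 to 240 mm) a black control block 200 by 70 mm, also 45 mm high. Origin: centre of the plate's footprint, at worktop height; x points away from the robot, y to the left. It carries the two rolls.
- heat_lever (a joint): Heat lever on the warmer's control block: 10 mm steel rod with a ball, hinged about a level axis along the warmer's y. 0 = stop, leaning 43 degrees towards the robot (off); 0.75 = upright (middle setting); 1.5 rad = stop, leaning 43 degrees away (full heat). Starts leaning away. Stiff (about 1 N at the ball): it stays where it is left.
- heat_lever_hinge (a point): The lever's hinge axis, in the control block, 40 mm above the worktop; axes as the warmer's.
- heat_lever_knob (a point): Centre of the lever's black ball, 26 mm in diameter, 75 mm from the hinge axis (115 mm above the worktop when upright). It can be pinched from above between fingers that close along the warmer's y, and then swung in an arc with the gripper kept pointing down.
- roll: The small round bread roll: a dome 54 mm in diameter, widest 18 mm above its underside, 41 mm high, with a cross cut on top, about 40 g, rigid. Origin at the centre of its underside. Lies on the warmer's plate.
- roll_center (a point): Centre of the round roll at its widest, 18 mm above its underside.
- tongs: Steel spring tongs lying flat and open on the worktop, 222 mm long, 100 g; this is the head (26 by 22 by 22 mm) joining the two arms. Origin: at the hinges, on the centre line, at the underside; x points to the jaws, z up. Arms on edge, 3 mm thick, 20 mm high (2 to 22 mm above the underside); jaws 26 mm high (from 0), 47 mm long, V-shaped inside to cup a round thing.
- tongs_left: Left arm of the tongs with its jaw. Origin: its hinge, 8 mm left of the tongs' centre line; x points along the arm. The arms close together, symmetrically, from 0.19 rad each off the centre line (open) to 0.01 rad (nearly parallel).
- tongs_right: Right arm of the tongs with its jaw, the mirror image of the left one.
- tongs_grip (a point): Where to hold the tongs: centre line, 100 mm from the origin, 12 mm above the underside, between the black grip pads (50 by 22 mm) outside the arms. Width over the pads: 64 mm open, 47 mm closed on the round roll. The spring opens with 6 N per arm here when open, 8 N closed on the roll. Squeezed to 60 mm the tongs can be carried, jaws still open; a grip of 15 to 30 N then closes them on the roll.
- tongs_jaws (a point): Centre point between the jaws, on the centre line 202 mm from the tongs' origin, 13 mm above the underside. The jaws are about 85 mm apart when open and 77 mm when squeezed to 60 mm at the grip. On the roll they seat well with their undersides 3 to 8 mm above the plate.
- baton: Long bread roll with slanting cuts, 110 by 41 by 41 mm, also on the warmer's plate, beside the round one. Bystander. Origin at the centre of its underside, x along its length.
- mug: White mug, 80 mm across, 90 mm high. Bystander. Origin under its centre.
- jam_jar: Jar with a steel cap, 64 mm across, 85 mm high. Bystander. Origin under its centre.
- salt: White salt shaker, 42 mm across, 66 mm high. Bystander. Origin under its centre.
- pepper_mill: Dark wooden pepper mill, 54 mm across, 130 mm high. Bystander. Origin under its centre.
- side_plate: White side plate, 150 mm across, 16 mm high. Bystander. Origin under its centre.
- wooden_spoon: Wooden spoon, 200 mm long, lying flat. Bystander. Its x axis runs along it.
Mind the look-alikes: they are no part of the job. Leave any green look-alike of the roll alone.

How it is judged:
On the way, in this order (a step that is already met when the one before it is completed fails the run):
1. the lever stands upright (value of joint heat_lever between 0.6 and 0.9 rad and velocity of joint heat_lever between -0.1 and 0.1 rad/s), for 0.3 s.
2. the tongs are held by the gripper, lifted off the worktop, the roll still on the warmer (contact force between the fingers and tongs above 1 N and height (world z) of tongs_grip above 0.05 m and contact force between roll and warmer above 0.05 N and height (world z) of roll below 0.055 m), for 0.2 s.
3. the roll is lifted clear of the plate, pinched between both jaws (contact force between roll and tongs_left above 0.4 N and contact force between roll and tongs_right above 0.4 N and height (world z) of roll above 0.12 m), for 0.2 s.
At the end, for the whole second after the job is handed in: Gripper on the tongs (over 1 N), both jaws pressing on the round roll (over 0.4 N each), its underside 100 mm or more above the warmer's plate, no contact of tongs or roll with warmer, nor roll with fingers; both under 0.04 m/s; lever within 0.15 rad of upright (contact force between roll and tongs_left above 0.4 N and contact force between roll and tongs_right above 0.4 N and value of joint heat_lever between 0.6 and 0.9 rad and height (world z) of roll above 0.145 m and contact force between the fingers and tongs above 1 N and contact force between the fingers and roll below 0.2 N and contact force between each of roll, tongs and warmer below 0.05 N and linear speed of each of roll, tongs below 0.04 m/s); the arm keeps its last pose, push and grip.
It fails at once if the gripper's fingers touch the round roll (contact force between the fingers and roll above 0.5 N).
It fails at once if a bystander is moved by more than 40 mm (distance of any of baton, mug, jam_jar, salt, pepper_mill, side_plate, wooden_spoon from where it was at the start of the episode above 0.04 m).
It also fails if it takes over 54 s, if anything falls off the work surface, if the arm or the gripper's body presses on something with over 40 N, if the wrist force passes 120 N, or if a joint passes its speed limit or range.

## Working session

There is one attempt and no reset: what is moved stays moved. The work goes in short steps, Python scripts to look and compute and a tool call to move; the robot and the scene stay as the last step left them, time stands still between calls to the robot, and variables do not carry over. Pictures are saved under pics/ and viewed, and the job is handed in when it is done.

Besides the shell and the picture viewer there is one more tool, called after "Request:" as a command line: name --argument value ..., lists and objects as JSON in quotes. move_arm: Moves the arm, as the interface text tells. Its arguments: {"type":"object","properties":{"series":{"type":"array","items":{"type":"array"}},"hand":{"type":"number"},"force":{"type":"number"}},"required":["series"]}

```bash
ls; mkdir -p pics
python3 - <<'E'
from station import env, eyes
import cv2
print(env.get_obs())
for n in ("scene","top","wrist"):
    c=eyes.calibration(n); print(n,c)
    cv2.imwrite(f"pics/{n}0.png",eyes.get_image(n)[:,:,::-1])
E
```

```text
pics
{'time': 0.0, 'q': array([ 1.07920083,  0.6293608 ,  0.03842661,  1.51837044, -0.02697324,
        0.99630403, -0.01999295]), 'joint_velocities': array([-9.03215969e-04,  6.51993551e-04, -3.05246987e-04, -1.13325200e-03,
       -7.37742555e-05,  5.47145664e-04,  3.23389353e-04]), 'joint_torque': array([ 3.24034690e-04, -5.63397217e+01,  1.22631881e+00, -1.93444097e+01,
        1.09370914e-02,  1.06221510e-02,  1.52665560e-07]), 'position': array([ 0.26824633, -0.59137542,  0.23037854]), 'eef_rot': array([-9.36348631e-04,  9.77418703e-01,  2.11309613e-01, -2.22746709e-04]), 'contact_force': array([0.22859473, 0.97457921, 0.1336921 ]), 'moment': array([0.0577047 , 0.00175768, 0.01479326]), 'grip_width': 0.9988096819889627}
scene {'mtx': array([[479.05762197,   0.        , 320.13198721],
       [  0.        , 479.05762197, 237.27440212],
       [  0.        ,   0.        ,   1.        ]]), 'distortion': array([0.007079, 0.      , 0.      , 0.      , 0.      ]), 'world_to_cam': array([[-0.20668112,  0.97840543,  0.00239289,  0.07868803],
       [-0.52899317, -0.11380275,  0.84096085
[... 475 characters left out ...]
    [ 0.99695774, -0.02167116,  0.07487078, -0.56441337],
       [-0.07467739,  0.00960078,  0.99716153, -1.2584491 ],
       [ 0.        ,  0.        ,  0.        ,  1.        ]])}
wrist {'mtx': array([[348.72252462,   0.        , 325.25706803],
       [  0.        , 348.72252462, 245.78826375],
       [  0.        ,   0.        ,   1.        ]]), 'distortion': array([-0.06767681,  0.        ,  0.        ,  0.        ,  0.        ]), 'world_to_cam': array([[ 0.41173492, -0.91130254, -0.00142392, -0.64963283],
       [ 0.87957384,  0.39780735, -0.2609582 ,  0.0336157 ],
       [ 0.23837831,  0.10619316,  0.96534905, -0.37732471],
       [ 0.        ,  0.        ,  0.        ,  1.        ]])}
```

View pics/scene0.png

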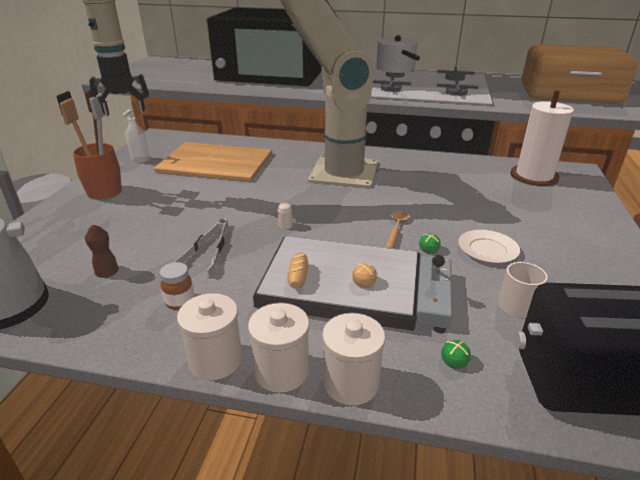

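View pics/top0.png

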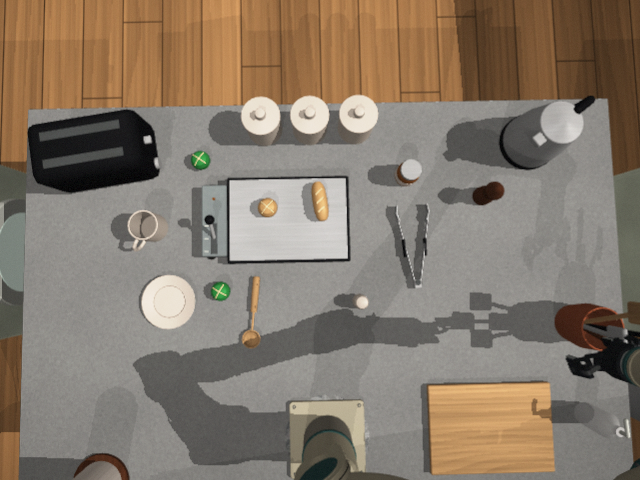

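View pics/wrist0.png

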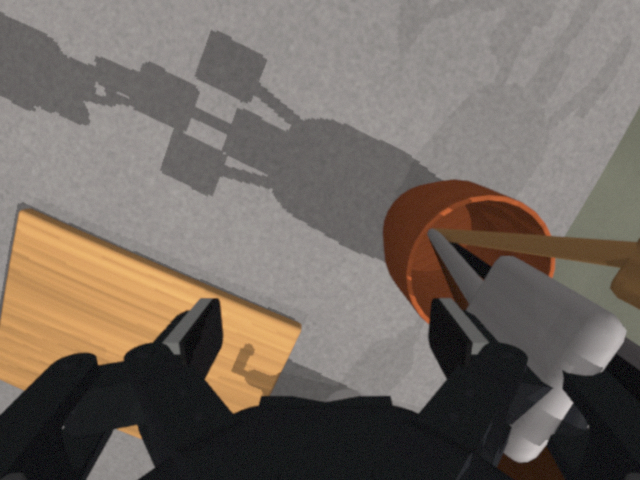

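The top view shows these candidates:
- **Roll:** tan round roll at (268,207). Look-alikes are the green balls at (200,160) and (220,291), and the long roll at (320,201).
- **Tongs:** head near (418,284), jaws at (397,208) and (427,208). The only similar thing is the spoon at (255,310).
- **Lever:** ball at (209,220).

I'll check these choices in close crops.

Run:
```python
import cv2,numpy as np
t=cv2.imread("pics/top0.png"); s=cv2.imread("pics/scene0.png")
a=cv2.resize(t[150:300,180:360],None,fx=3,fy=3,interpolation=cv2.INTER_CUBIC)
b=cv2.resize(s[235:345,350:480],None,fx=4,fy=4,interpolation=cv2.INTER_CUBIC)
c=cv2.resize(t[190:300,380:450],None,fx=5,fy=5,interpolation=cv2.INTER_CUBIC)
cv2.imwrite("pics/ca.png",a);cv2.imwrite("pics/cb.png",b);cv2.imwrite("pics/cc.png",c)
```

```text
(no output)
```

View pics/ca.png

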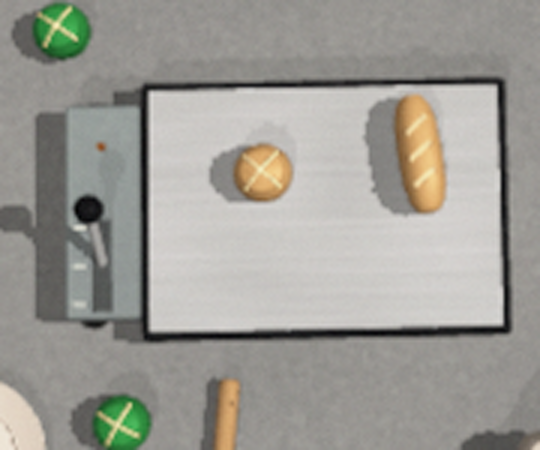

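View pics/cb.png

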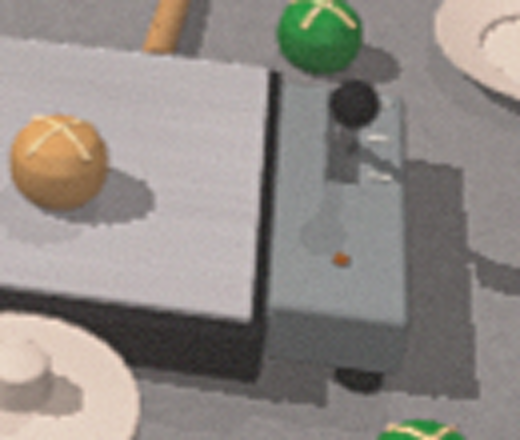

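View pics/cc.png

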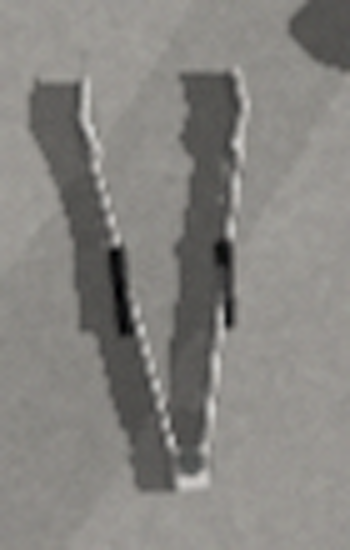

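The crops confirm the tan roll at top px (268,207). The lever ball is at (209.5,219.5), with the rod running back to a hinge near (213,238). The black tong pads are at about (404,248) and (425,247), and the head is at (418,285). Next I'll measure them.

```bash
cat > h.py <<'E'
import cv2,numpy as np
from station import env,eyes
def ray(c,px):
    u=cv2.undistortPoints(np.array([[px]],float),c["mtx"],c["distortion"])[0,0]
    d=np.array([u[0],-u[1],-1.]);W=c["world_to_cam"];R=W[:3,:3]
    return -R.T@W[:3,3],R.T@d
def onz(c,px,z):
    o,d=ray(c,px);return o+d*(z-o[2])/d[2]
def tri(c1,p1,c2,p2):
    o1,d1=ray(c1,p1);o2,d2=ray(c2,p2)
    s=np.linalg.lstsq(np.c_[d1,-d2],o2-o1,rcond=None)[0]
    a,b=o1+s[0]*d1,o2+s[1]*d2
    return (a+b)/2,np.linalg.norm(a-b)
def blobs(m,amin):
    n,l,st,ce=cv2.connectedComponentsWithStats(m.astype(np.uint8))
    return [(st[i],ce[i],l==i) for i in range(1,n) if st[i,4]>=amin]
def proj(c,p):
    W=c["world_to_cam"];q=W[:3,:3]@np.array(p)+W[:3,3]
    return cv2.projectPoints(np.array([[q[0],-q[1],-q[2]]]),np.zeros(3),np.zeros(3),c["mtx"],c["distortion"])[0][0,0]
E
python3 - <<'E'
from h import *
np.set_printoptions(precision=4,suppress=True)
T=eyes.calibration("top");S=eyes.calibration("scene")
t=cv2.imread("pics/top0.png");s=cv2.imread("pics/scene0.png")
def show(n,m,off,amin):
    for st,ce,_ in blobs(m,amin): print(n,st[:2]+off,st[2:],ce+off)
def reg(im,x0,x1,y0,y1,f,n,amin=6):
    h=cv2.cvtColor(im[y0:y1,x0:x1],cv2.COLOR_BGR2HSV);show(n,f(h),np.array([x0,y0]),amin)
dark=lambda h:h[...,2]<40
tan=lambda h:(h[...,0]>5)&(h[...,0]<28)&(h[...,1]>70)
reg(t,200,220,208,232,dark,"ball top")
reg(s,425,450,250,275,dark,"ball scene")
reg(t,250,290,190,225,tan,"roll top",20)
reg(s,345,385,255,295,tan,"roll scene",20)
reg(t,305,335,175,225,tan,"baton top",20)
reg(t,390,440,225,270,dark,"pads top")
reg(s,170,235,215,275,dark,"pads scene")
reg(t,225,355,175,266,lambda h:(h[...,1]<40)&(h[...,2]>150),"plate top",500)
reg(t,390,440,195,295,lambda h:(h[...,2]>165),"tongs bright",3)
E
```

```text
ball top [205 216] [ 9  8 58] [209.     219.4483]
roll top [258 198] [ 19  19 283] [267.0495 207.1767]
roll scene [353 264] [ 24  23 459] [364.2767 274.9673]
baton top [312 182] [ 17  39 501] [319.5429 200.9501]
pads top [423 238] [ 3  5 12] [424.0833 240.1667]
pads top [402 240] [ 4 17 35] [403.4571 248.3429]
plate top [230 178] [ 118   83 8088] [286.2308 221.4189]
tongs bright [427 203] [ 3 19 22] [428.     212.8182]
tongs bright [397 205] [ 4 16 18] [397.6667 213.0556]
tongs bright [399 222] [1 3 3] [399. 223.]
tongs bright [427 225] [1 6 6] [427.  227.5]
tongs bright [426 234] [1 4 4] [426.  235.5]
tongs bright [424 255] [1 3 3] [424. 256.]
tongs bright [423 261] [1 6 6] [423.  263.5]
tongs bright [422 269] [1 7 7] [422. 272.]
tongs bright [421 278] [1 3 3] [421. 279.]
tongs bright [416 284] [ 6  4 19] [418.7368 285.8421]
```

Run:
```python
from h import *
np.set_printoptions(precision=4,suppress=True)
T=eyes.calibration("top");S=eyes.calibration("scene")
print("ball",tri(T,(209,219.4),S,(438,261)), onz(T,(209,219.4),.095))
print("roll",tri(T,(267.3,207.3),S,(364.5,275.2)), onz(T,(267.3,207.3),.065))
print("plate corners z.045",[onz(T,p,.045) for p in [(229.5,177.8),(348.5,176.5),(350,261),(229.5,262.5)]])
print("baton",onz(T,(319.5,201),.065),[onz(T,p,.065) for p in [(316,182),(323,220)]])
for n,p,z in [("jawL",(397.5,206),.026),("jawR",(428,204.5),.026),("padL",(403.6,248.3),.022),("padR",(425,247),.022),("head end",(418.7,287.5),.022)]:
    print(n,onz(T,p,z))
print("hinge guess",onz(T,(213.3,238.5),.045))
print("salt",onz(T,(362,301),.066),"jar",onz(T,(410,171),.085),"pepper",onz(T,(494,190),.13),"spoon",onz(T,(255,278),.01))
```

```text
ball (array([0.6039, 0.3006, 0.0991]), np.float64(0.000738267568499632)) [0.6043 0.3018 0.095 ]
roll (array([0.6377, 0.1506, 0.0628]), np.float64(0.0011852291285516855)) [0.6375 0.1498 0.065 ]
plate corners z.045 [array([0.7251, 0.2555, 0.045 ]), array([ 0.7219, -0.0758,  0.045 ]), array([ 0.4866, -0.0734,  0.045 ]), array([0.4899, 0.2575, 0.045 ])]
baton [0.6518 0.0071 0.065 ] [array([0.7044, 0.0155, 0.065 ]), array([ 0.5994, -0.0013,  0.065 ])]
jawL [ 0.6387 -0.2133  0.026 ]
jawR [ 0.6411 -0.2997  0.026 ]
padL [ 0.5192 -0.227   0.022 ]
padR [ 0.5215 -0.2873  0.022 ]
head end [ 0.4088 -0.2651  0.022 ]
hinge guess [0.5568 0.3015 0.045 ]
salt [ 0.3784 -0.1008  0.066 ] jar [ 0.7254 -0.2392  0.085 ] pepper [ 0.6614 -0.446   0.13  ] spoon [0.4453 0.1925 0.01  ]
```

Each measurement agrees with the sizes given:

| Thing | Measured | Check |
|---|---|---|
| Lever ball | (0.604, 0.301, about 0.097) | 0.095 expected at the stop |
| Lever hinge | x about 0.553, from the ball | 51 mm from the ball |
| Roll | (0.638, 0.150) at z about 0.063 | plate 45 mm + widest height 18 mm |
| Tongs grip | (0.520, -0.257), heading about +2° | 64 mm wide when open |

The crock is right beside the gripper, so I'll move left and up first.

```bash
cat >> h.py <<'E'
from scipy.spatial.transform import Rotation as Ro
def plan(x,y,z,head_deg):
    o=env.get_obs();w,a,b,c=o["eef_rot"];R=Ro.from_quat([a,b,c,w]).as_matrix()
    d=R.T@(np.array([x,y,z])-o["position"])
    h=np.arctan2(R[1,0],R[0,0]);tw=(h-np.radians(head_deg)+np.pi)%(2*np.pi)-np.pi
    print("t",round(o["time"],2),"pos",o["position"].round(4),"head",round(np.degrees(h),2),"zaxis",R[:,2].round(3),"F",o["contact_force"].round(2),"gw",round(o["grip_width"],4))
    print("  delta tool",d.round(4),"twist",round(tw,4),"q",o["q"].round(2))
E
python3 -c "
from h import *
plan(.269,-.47,.26,24.4)"
```

```text
t 0.15 pos [ 0.2683 -0.5915  0.2306] head 24.4 zaxis [-0.001  0.001 -1.   ] F [-0.18 -0.23  0.22] gw 0.9981
  delta tool [ 0.0508 -0.1104 -0.0292] twist -0.0 q [ 1.08  0.63  0.04  1.52 -0.03  1.   -0.02]
```

Request:
move_arm --series '[[[0.022,-0.05,-0.02],0],[[0.025,-0.056,-0.01],0],[[0.025,-0.056,0],0]]' --hand 0.3 --force 20

```text
time: 0.52
position: [0.2662, -0.4133, 0.2586]
eef_rot: [-0.001, 0.978, 0.209, -0.001]
contact_force: [1.1, 0.4, -0.4]
grip_width: 0.698
```

Request:
move_arm --series '[[[0.046,-0.0265,0],0.142],[[0.042,-0.033,0],0.142],[[0.037,-0.038,0],0.14],[[0.031,-0.043,0],0],[[0.031,-0.043,0],0]]'

```text
time: 1.15
position: [0.4252, -0.1921, 0.2593]
eef_rot: [-0.001, 1.0, -0.011, -0.001]
contact_force: [-0.0, -1.2, -0.3]
grip_width: 0.703
```

```bash
python3 -c "
from h import *
plan(.604,.3015,.2,0)"
```

```text
t 1.15 pos [ 0.4252 -0.1921  0.2593] head -1.3 zaxis [-0.002  0.002 -1.   ] F [-0.05 -1.25 -0.32] gw 0.7035
  delta tool [ 0.1676 -0.4974  0.0599] twist -0.0226 q [ 0.31  0.33  0.07  1.97 -0.03  0.84 -1.2 ]
```

Request:
move_arm --series '[[[0.0186,-0.055,0],-0.022],[[0.0186,-0.055,0],0],[[0.0186,-0.055,0],0],[[0.0186,-0.055,0],0],[[0.0186,-0.055,0],0]]'

```text
time: 1.78
position: [0.523, 0.0906, 0.2595]
eef_rot: [-0.0, 1.0, -0.001, 0.0]
contact_force: [2.0, -0.0, -0.0]
grip_width: 0.701
```

Request:
move_arm --series '[[[0.0186,-0.055,0.015],0],[[0.0186,-0.055,0.015],0],[[0.0186,-0.055,0.015],0],[[0.0186,-0.055,0.015],0],[[0,0,0],0]]'

```text
time: 2.4
position: [0.5984, 0.3241, 0.1959]
eef_rot: [-0.001, 1.0, 0.003, -0.0]
contact_force: [-0.7, -0.3, -0.9]
grip_width: 0.702
```

```bash
python3 -c "
from h import *
plan(.604,.3015,.15,0)
c=eyes.calibration('wrist')
cv2.imwrite('pics/w1.png',eyes.get_image('wrist')[:,:,::-1])
print(proj(c,[.604,.301,.095]),proj(c,[.553,.301,.045]))"
```

```text
t 2.4 pos [0.5984 0.3241 0.1959] head 0.32 zaxis [-0.     0.002 -1.   ] F [-0.66 -0.25 -0.95] gw 0.7018
  delta tool [0.0055 0.0227 0.0458] twist 0.0055 q [-0.53  0.71 -0.02  1.46  0.01  0.97 -2.11]
[356.63838554 238.13224839] [350.31475797 280.13663866]
```

View pics/w1.png

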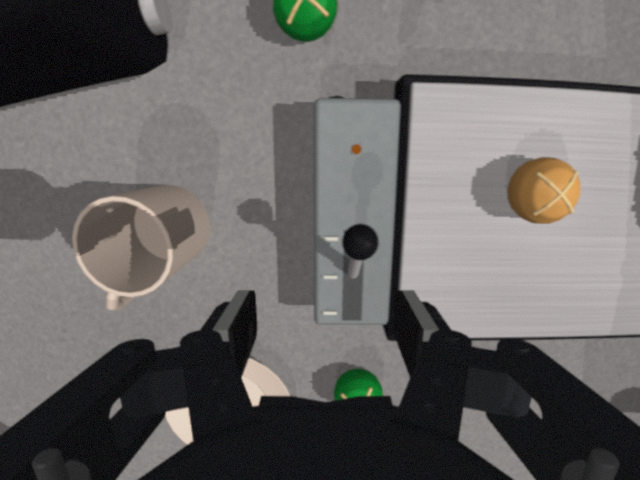

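The wrist view shows the ball at (360,242). I predicted (357,238), so the estimate is good to a few mm. I'll refine it with the wrist ray.

```bash
python3 -c "
from h import *
c=eyes.calibration('wrist')
im=cv2.imread('pics/w1.png');h=cv2.cvtColor(im[215:270,335:390],cv2.COLOR_BGR2HSV)
for st,ce,_ in blobs(h[...,2]<50,30): print(st,ce+[335,215])
print(onz(c,(360,242),.095),onz(c,(355,271),.065),'roll',onz(c,(544,191),.065))
plan(.604,.3005,.075,0)"
```

```text
[  8  10  34  35 935] [359.67272727 241.69304813]
[0.60158564 0.29460643 0.095     ] [0.56902844 0.29497236 0.065     ] roll [0.63631724 0.14424776 0.065     ]
t 2.45 pos [0.5991 0.3205 0.1967] head 0.14 zaxis [ 0. -0. -1.] F [ 0.52  0.26 -0.07] gw 0.6993
  delta tool [0.0048 0.02   0.1217] twist 0.0024 q [-0.52  0.71 -0.02  1.46  0.01  0.97 -2.11]
```

Request:
move_arm --series '[[[0.005,0.02,0.04],0],[[0,0,0.04],0],[[0,0,0],0]]'

```text
time: 2.82
position: [0.6056, 0.2951, 0.1168]
eef_rot: [0.001, 1.0, -0.001, 0.001]
contact_force: [-0.3, -0.6, -0.2]
grip_width: 0.701
```

```bash
python3 -c "
from h import *
c=eyes.calibration('wrist')
im=eyes.get_image('wrist')[:,:,::-1]
cv2.imwrite('pics/w2.png',im)
plan(.603,.3005,.075,0)
print(proj(c,[.603,.3,.095]))"
```

```text
t 2.88 pos [0.6074 0.2953 0.1189] head -0.11 zaxis [ 0.007 -0.002 -1.   ] F [ 0.16 -0.87  1.03] gw 0.7016
  delta tool [-0.0047 -0.0053  0.0439] twist -0.0019 q [-0.49  0.79 -0.01  1.54  0.02  0.81 -2.08]
[313.90304818 291.52364596]
```

View pics/w2.png

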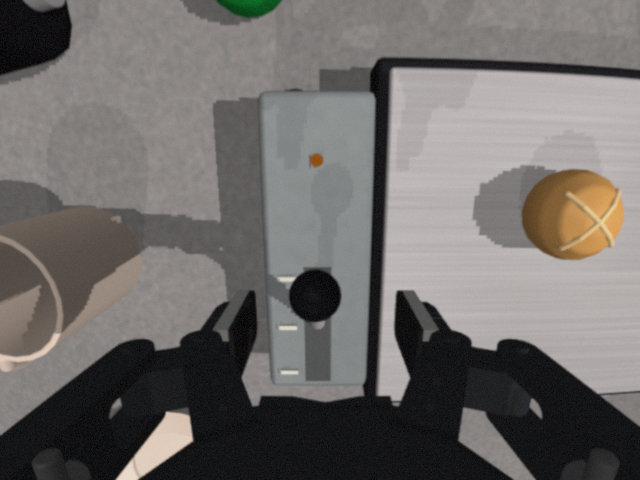

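The ball is at (315,294), within about 2 mm of where I predicted, so I'm going down and pinching it.

Request:
move_arm --series '[[[-0.004,-0.004,0.03],0],[[0,0,0.012],0],[[0,0,0],0]]'

```text
time: 3.25
position: [0.6087, 0.299, 0.0833]
eef_rot: [-0.001, 1.0, -0.002, 0.009]
contact_force: [0.0, -0.2, 0.8]
grip_width: 0.697
```

```bash
python3 -c "
from h import *
plan(.603,.3,.075,0)"
```

```text
t 3.25 pos [0.6087 0.299  0.0833] head -0.26 zaxis [ 0.017  0.002 -1.   ] F [ 0.   -0.17  0.76] gw 0.6974
  delta tool [-0.0058 -0.0009  0.0082] twist -0.0045 q [-0.5   0.83 -0.01  1.57  0.02  0.73 -2.09]
```

Request:
move_arm --series '[[[-0.006,-0.001,0.008],0],[[0,0,0],0],[[0,0,0],0]]'

```text
time: 3.62
position: [0.6044, 0.3008, 0.0781]
eef_rot: [-0.002, 1.0, -0.002, 0.011]
contact_force: [0.3, -0.5, 0.0]
grip_width: 0.696
```

```bash
python3 -c "
from h import *
plan(.603,.3,.075,0)"
```

```text
t 3.62 pos [0.6044 0.3008 0.0781] head -0.28 zaxis [ 0.022  0.004 -1.   ] F [ 0.3  -0.55  0.04] gw 0.6963
  delta tool [-0.0015  0.0008  0.0031] twist -0.0049 q [-0.5   0.83 -0.01  1.58  0.02  0.71 -2.1 ]
```

Request:
move_arm --series '[[[-0.001,0,0.003],0],[[0,0,0],0],[[0,0,0],0],[[0,0,0],0]]' --hand 1 --force 20

```text
time: 4.12
position: [0.6036, 0.3007, 0.0753]
eef_rot: [-0.002, 1.0, -0.002, 0.011]
contact_force: [-0.2, -0.1, -0.3]
grip_width: 0.286
```

```bash
python3 -c "
from h import *
plan(.553,.3,.095,0)"
```

```text
t 4.12 pos [0.6036 0.3007 0.0753] head -0.28 zaxis [ 0.022  0.004 -1.   ] F [-0.22 -0.07 -0.35] gw 0.286
  delta tool [-0.0502  0.0008 -0.0208] twist -0.0049 q [-0.5   0.83 -0.01  1.59  0.02  0.7  -2.1 ]
```

Request:
move_arm --series '[[[-0.0088,0,-0.007],0],[[-0.0097,0,-0.0056],0],[[-0.0104,0,-0.0042],0]]'

```text
time: 4.5
position: [0.5725, 0.3006, 0.0912]
eef_rot: [-0.002, 1.0, -0.003, 0.011]
contact_force: [0.8, 1.3, -6.3]
grip_width: 0.288
```

```bash
python3 -c "
from h import *
plan(.553,.3,.095,0)"
```

```text
t 4.5 pos [0.5725 0.3006 0.0912] head -0.29 zaxis [ 0.021  0.004 -1.   ] F [ 0.81  1.3  -6.34] gw 0.2876
  delta tool [-0.0194  0.0007 -0.0042] twist -0.0051 q [-0.53  0.78 -0.01  1.66  0.02  0.68 -2.12]
```

Request:
move_arm --series '[[[-0.0105,0,-0.002],0],[[-0.009,0,-0.0005],0],[[0,0,0],0]]'

```text
time: 4.88
position: [0.5507, 0.3007, 0.0942]
eef_rot: [-0.002, 1.0, -0.002, 0.011]
contact_force: [0.6, 1.0, -3.6]
grip_width: 0.287
```

```bash
python3 -c "
from h import *
plan(.553,.3,.095,0)
for n in ('wrist','scene','top'): cv2.imwrite(f'pics/{n}3.png',eyes.get_image(n)[:,:,::-1])
s=cv2.imread('pics/scene3.png');t=cv2.imread('pics/top3.png')
cv2.imwrite('pics/c3.png',np.hstack([cv2.resize(s[235:345,390:480],(360,440)),cv2.resize(t[180:290,175:265],(360,440))]))
"
```

```text
t 4.88 pos [0.5507 0.3007 0.0942] head -0.25 zaxis [ 0.022  0.004 -1.   ] F [ 0.56  0.96 -3.55] gw 0.2867
  delta tool [ 0.0023  0.0007 -0.0008] twist -0.0043 q [-0.55  0.75 -0.01  1.72  0.02  0.65 -2.14]
```

View pics/c3.png

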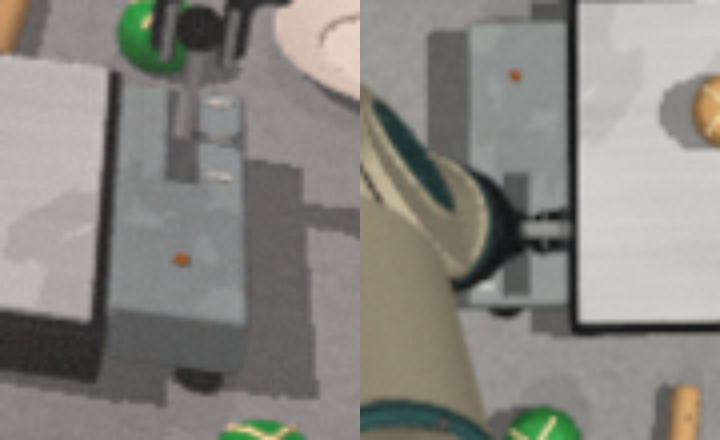

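```bash
python3 -c "
from h import *
S=eyes.calibration('scene')
def ony(px,y):
    o,d=ray(S,px);return o+d*(y-o[1])/d[1]
print(onz(S,(438,261),.0949), 'now at z.115:',onz(S,(439.8,241.8),.115),'base of rod',onz(S,(434.5+1.5,268),.045))
print(proj(S,[.553,.3005,.115]),proj(S,[.553,.3005,.045]))"
```

```text
[0.59798667 0.30070875 0.0949    ] now at z.115: [0.55334876 0.30168358 0.115     ] base of rod [0.55386708 0.3027418  0.045     ]
[439.24299333 241.65087357] [434.98600625 267.65127789]
```

The ball at z = 0.115 casts to x = 0.553 and the rod base to x = 0.554, so the lever is upright. Releasing it now.

Request:
move_arm --series '[[[0,0,0],0],[[0,0,0],0],[[0,0,0],0],[[0,0,-0.03],0],[[0,0,-0.05],0]]' --hand 0.3

```text
time: 5.65
position: [0.5487, 0.2991, 0.1722]
eef_rot: [-0.0, 1.0, -0.003, 0.008]
contact_force: [0.8, 0.9, 0.0]
grip_width: 0.705
```

Request:
move_arm --series '[[[0,0.02,-0.05],0],[[0,0.05,-0.02],0],[[0,0.055,0],0],[[0,0.055,0],0]]'

```text
time: 6.15
position: [0.5495, 0.1221, 0.2488]
eef_rot: [-0.004, 1.0, 0.002, 0.014]
contact_force: [0.6, -0.4, -0.9]
grip_width: 0.698
```

```bash
python3 -c "
from h import *
plan(.520,-.257,.15,2)
for n in ('scene','top'): cv2.imwrite(f'pics/{n}4.png',eyes.get_image(n)[:,:,::-1])
s=cv2.imread('pics/scene4.png');t=cv2.imread('pics/top4.png')
cv2.imwrite('pics/c4.png',np.hstack([cv2.resize(s[225:335,390:480],(360,440)),cv2.resize(t[180:290,175:265],(360,440))]))
"
```

```text
t 6.15 pos [0.5495 0.1221 0.2488] head 0.27 zaxis [ 0.027  0.008 -1.   ] F [ 0.56 -0.42 -0.92] gw 0.6985
  delta tool [-0.034   0.3797  0.0948] twist -0.0302 q [-0.26  0.47 -0.01  1.77  0.01  0.87 -1.84]
```

View pics/c4.png

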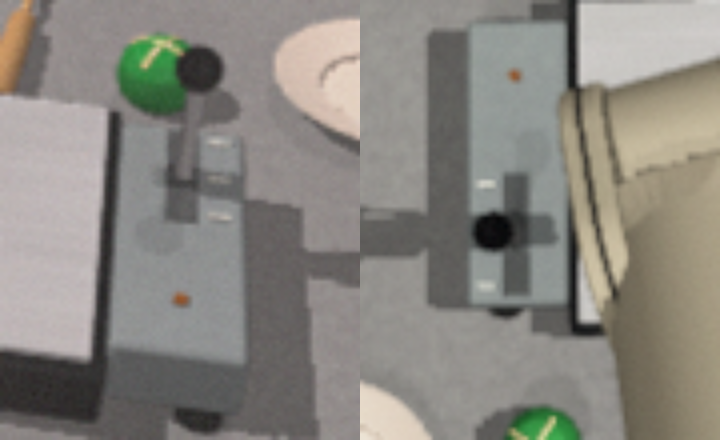

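Request:
move_arm --series '[[[-0.004,0.055,0],-0.015],[[-0.004,0.055,0],-0.015],[[-0.004,0.055,0],0],[[-0.004,0.055,0],0],[[-0.004,0.055,0],0]]' --hand 0

```text
time: 6.88
position: [0.5369, -0.16, 0.2478]
eef_rot: [-0.003, 1.0, 0.017, 0.016]
contact_force: [1.1, 0.2, -0.4]
grip_width: 0.998
```

Request:
move_arm --series '[[[-0.004,0.05,0.01],0],[[-0.006,0.035,0.02],0],[[0,0,0.02],0],[[0,0,0],0]]'

```text
time: 7.38
position: [0.531, -0.2538, 0.1963]
eef_rot: [-0.002, 1.0, 0.013, 0.017]
contact_force: [-0.8, 0.4, -0.4]
grip_width: 1.003
```

```bash
python3 -c "
from h import *
T=eyes.calibration('top');print('ball up',onz(T,(208.25,237.75),.115),'slot mid',onz(T,(213.8,238.3),.045))
plan(.520,-.257,.15,2)
c=eyes.calibration('wrist');np.save('cw5.npy',c,allow_pickle=True)
cv2.imwrite('pics/w5.png',eyes.get_image('wrist')[:,:,::-1])
plan(.520,-.257,.15,2)
for p in [[.52,-.257,.012],[.42,-.2645,.022],[.64,-.2133,.026],[.64,-.2997,.026]]: print(proj(c,p))"
```

```text
ball up [0.55417363 0.29954136 0.115     ] slot mid [0.5573407  0.30008974 0.045     ]
t 7.38 pos [ 0.531  -0.2538  0.1963] head 1.44 zaxis [ 0.033  0.003 -0.999] F [-0.75  0.37 -0.38] gw 1.0027
  delta tool [-0.0126  0.003   0.0459] twist -0.0097 q [ 0.41  0.57  0.    1.76 -0.03  0.79 -1.12]
t 7.42 pos [ 0.5315 -0.2544  0.1973] head 1.44 zaxis [ 0.035  0.002 -0.999] F [-0.7  -1.08  0.84] gw 1.003
  delta tool [-0.0132  0.0023  0.0469] twist -0.0097 q [ 0.4   0.56  0.01  1.76 -0.03  0.79 -1.12]
[327.92511126 240.36151897]
[332.87291577 339.84171681]
[280.48468846 105.6463777 ]
[381.41170245 108.20614055]
```

View pics/w5.png

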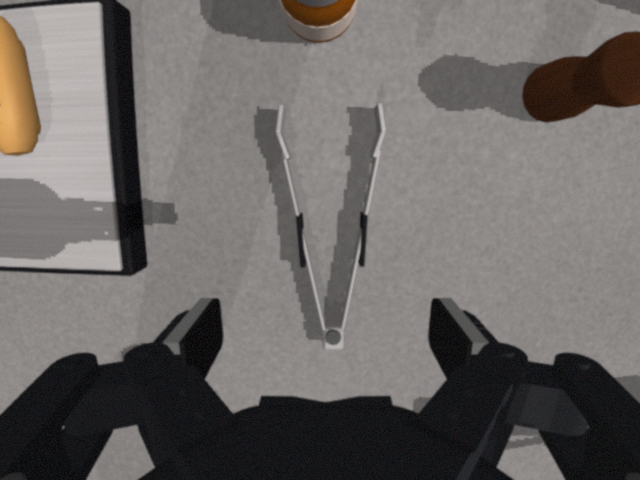

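The wrist view shows the tong pads at (301,239) and (363,239), jaw tips at (281,106) and (380,104), and the head end at (334,347). From the top view, the released lever stands within about 0.05 rad of upright.

```bash
python3 -c "
from h import *
np.set_printoptions(precision=4,suppress=True)
c=np.load('cw5.npy',allow_pickle=True).item()
im=cv2.imread('pics/w5.png')
h=cv2.cvtColor(im[205:275,285:380],cv2.COLOR_BGR2HSV)
for st,ce,_ in blobs(h[...,2]<35,20): print(st[:4]+[285,205,0,0],ce+[285,205])
cv2.imwrite('pics/c5.png',cv2.resize(im[90:360,240:410],None,fx=2.2,fy=2.2))
for n,p,z in [('padL',(301,240),.022),('padR',(363.3,240),.022),('tipL',(281,105),.026),('tipR',(380.5,104),.026),('head',(334,348),.022),('hingehead',(333.5,337.5),.022)]: print(n,onz(c,p,z))
"
```

```text
[360 214   6  51] [362.3636 235.3719]
[297 215   5  25] [299.3623 225.3043]
[299 241   6  25] [301.4098 254.9508]
padL [ 0.5219 -0.2318  0.022 ]
padR [ 0.5233 -0.2899  0.022 ]
tipL [ 0.6405 -0.2137  0.026 ]
tipR [ 0.6434 -0.2987  0.026 ]
head [ 0.4109 -0.2659  0.022 ]
hingehead [ 0.4226 -0.2651  0.022 ]
```

View pics/c5.png

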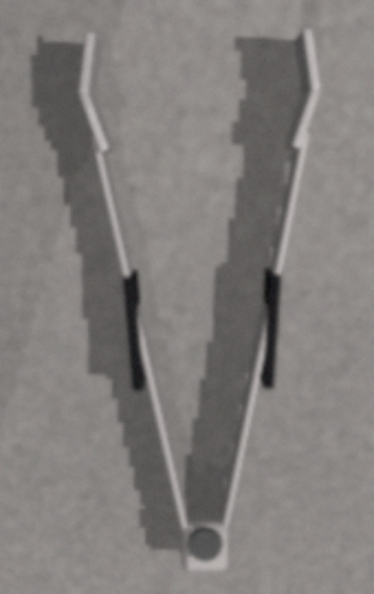

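The grip point is (0.521, -0.2606) with heading 2.4°, and the top and wrist views agree to about 1 mm. Going down.

```bash
python3 -c "
from h import *
plan(.521,-.2606,.05,2.4)"
```

```text
t 7.42 pos [ 0.5315 -0.2544  0.1973] head 1.44 zaxis [ 0.035  0.002 -0.999] F [-0.7  -1.08  0.84] gw 1.003
  delta tool [-0.0158  0.0061  0.1468] twist -0.0167 q [ 0.4   0.56  0.01  1.76 -0.03  0.79 -1.12]
```

Request:
move_arm --series '[[[-0.005,0.003,0.04],-0.016],[[-0.005,0.003,0.045],0],[[-0.005,0,0.04],0],[[0,0,0.01],0],[[0,0,0],0]]'

```text
time: 8.05
position: [0.5302, -0.2595, 0.0658]
eef_rot: [0.002, 0.999, 0.024, 0.025]
contact_force: [-0.6, -0.1, -0.5]
grip_width: 1.001
```

```bash
python3 -c "
from h import *
plan(.521,-.2606,.0,2.4)"
```

```text
t 8.05 pos [ 0.5302 -0.2595  0.0658] head 2.77 zaxis [ 0.049 -0.002 -0.999] F [-0.64 -0.12 -0.46] gw 1.0008
  delta tool [-0.0125  0.0004  0.0653] twist 0.0064 q [ 0.43  0.75 -0.01  1.86 -0.02  0.48 -1.09]
```

Request:
move_arm --series '[[[-0.006,0,0.02],0],[[-0.006,0,0.02],0],[[0,0,0.01],0],[[0,0,0],0]]'

```text
time: 8.55
position: [0.5284, -0.2618, 0.0221]
eef_rot: [0.005, 0.999, 0.025, 0.032]
contact_force: [0.3, -0.3, 0.6]
grip_width: 1.001
```

```bash
python3 -c "
from h import *
plan(.521,-.2606,.0,2.4)
c=eyes.calibration('wrist');cv2.imwrite('pics/w6.png',eyes.get_image('wrist')[:,:,::-1])
print(proj(c,[.521,-.2606,.022]))"
```

```text
t 8.55 pos [ 0.5284 -0.2618  0.0221] head 2.92 zaxis [ 0.063 -0.008 -0.998] F [ 0.3  -0.32  0.6 ] gw 1.0014
  delta tool [-0.0087 -0.0018  0.0216] twist 0.009 q [ 0.43  0.82 -0.02  1.89 -0.02  0.37 -1.08]
[319.92864076 320.17634442]
```

View pics/w6.png

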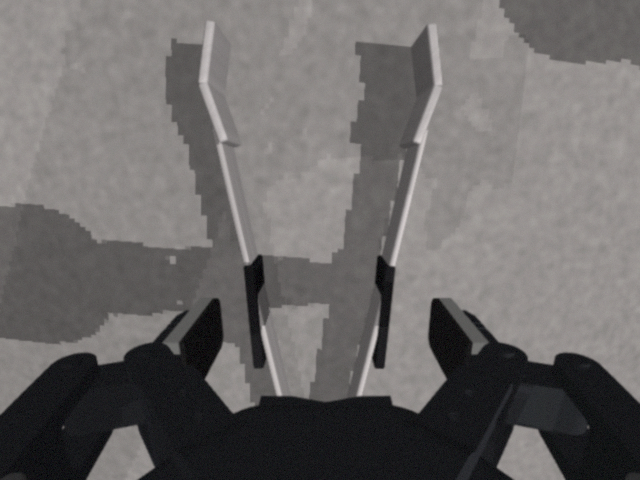

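Request:
move_arm --series '[[[-0.0045,-0.001,0.012],0.009],[[-0.0045,-0.001,0.008],0],[[0,0,0.003],0],[[0,0,0],0]]'

```text
time: 9.1
position: [0.5217, -0.2608, -0.0012]
eef_rot: [0.005, 0.999, 0.021, 0.033]
contact_force: [-0.7, 0.0, -0.4]
grip_width: 1.005
```

```bash
python3 -c "
from h import *
plan(.521,-.2606,-.002,2.4)"
```

```text
t 9.1 pos [ 0.5217 -0.2608 -0.0012] head 2.37 zaxis [ 0.066 -0.009 -0.998] F [-0.73  0.   -0.36] gw 1.0046
  delta tool [-0.0007 -0.0003  0.0008] twist -0.0005 q [ 0.44  0.85 -0.02  1.92 -0.02  0.31 -1.08]
```

Request:
move_arm --series '[[[0,0,0],0],[[0,0,0],0],[[0,0,0],0],[[0,0,0],0]]' --hand 0.31 --force 25

```text
time: 9.6
position: [0.5223, -0.2611, -0.0003]
eef_rot: [0.006, 0.999, 0.02, 0.034]
contact_force: [-0.2, 0.2, -1.2]
grip_width: 0.695
```

```bash
python3 -c "
from h import *
plan(.521,-.2606,.1,2.4)
cv2.imwrite('pics/w7.png',eyes.get_image('wrist')[:,:,::-1])"
```

```text
t 9.6 pos [ 5.223e-01 -2.611e-01 -3.000e-04] head 2.37 zaxis [ 0.067 -0.01  -0.998] F [-0.21  0.15 -1.2 ] gw 0.6949
  delta tool [ 0.0054  0.0007 -0.1001] twist -0.0005 q [ 0.44  0.85 -0.02  1.91 -0.02  0.31 -1.08]
```

View pics/w7.png

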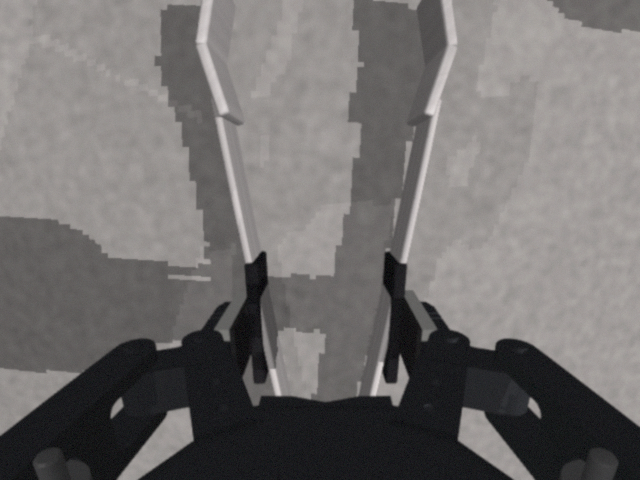

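The fingers are on the pads at about 59 mm. I'll lift slowly and check.

Request:
move_arm --series '[[[0,0,-0.012],0],[[0,0,-0.015],0],[[0,0,-0.015],0],[[0,0,0],0]]'

```text
time: 10.15
position: [0.5196, -0.2609, 0.0453]
eef_rot: [0.006, 0.999, 0.02, 0.034]
contact_force: [-0.2, -0.2, -0.6]
grip_width: 0.689
```

```bash
python3 -c "
from h import *
plan(.521,-.2606,.1,2.4)
cv2.imwrite('pics/w8.png',eyes.get_image('wrist')[:,:,::-1])
cv2.imwrite('pics/s8.png',cv2.resize(eyes.get_image('scene')[190:300,140:280,::-1],None,fx=4,fy=4))"
```

```text
t 10.15 pos [ 0.5196 -0.2609  0.0453] head 2.37 zaxis [ 0.068 -0.01  -0.998] F [-0.15 -0.22 -0.64] gw 0.6891
  delta tool [ 0.0051  0.0004 -0.0545] twist -0.0006 q [ 0.44  0.77 -0.01  1.91 -0.02  0.39 -1.08]
```

View pics/w8.png

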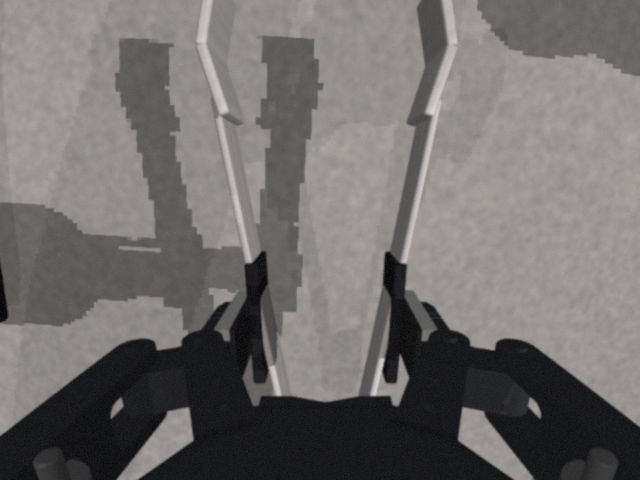

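View pics/s8.png

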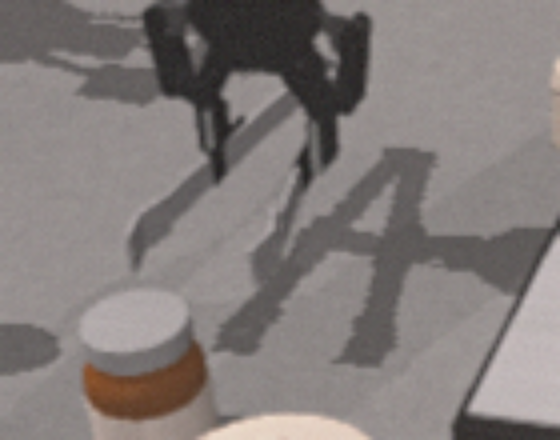

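The tongs are held firmly. The jaw pixels are the same as before the lift, so they haven't slipped. I'll raise them to a safe carry height and move them over to the roll.

Request:
move_arm --series '[[[0,0,-0.03],0],[[0,0,-0.035],0],[[0,0,-0.035],0],[[0,-0.02,-0.01],0],[[0,-0.035,0],0]]'

```text
time: 10.88
position: [0.507, -0.2038, 0.1527]
eef_rot: [0.004, 0.999, 0.018, 0.03]
contact_force: [0.6, 1.0, -1.0]
grip_width: 0.692
```

Request:
move_arm --series '[[[0,-0.045,0],0],[[0.003,-0.045,0],0],[[0.003,-0.045,0],0],[[0.003,-0.045,0],0],[[0.003,-0.045,0],0]]'

```text
time: 11.5
position: [0.5038, 0.035, 0.1458]
eef_rot: [0.002, 1.0, 0.02, 0.025]
contact_force: [0.6, -0.1, -1.5]
grip_width: 0.69
```

```bash
python3 -c "
from h import *
plan(.5363,.1457,.15,2.4)"
```

```text
t 11.5 pos [0.5038 0.035  0.1458] head 2.25 zaxis [ 0.049 -0.004 -0.999] F [ 0.56 -0.11 -1.46] gw 0.6904
  delta tool [ 0.037  -0.1093 -0.003 ] twist -0.0027 q [-0.18  0.53  0.07  2.05 -0.05  0.51 -1.61]
```

Request:
move_arm --series '[[[0.012,-0.036,0],0],[[0.012,-0.036,0],0],[[0.01,-0.028,0],0],[[0,0,0],0],[[0,0,0],0]]'

```text
time: 12.12
position: [0.5242, 0.1502, 0.1401]
eef_rot: [0.002, 0.999, 0.027, 0.017]
contact_force: [0.1, -0.2, -1.8]
grip_width: 0.691
```

```bash
python3 -c "
from h import *
plan(.5363,.1457,.15,2.4)
c=eyes.calibration('wrist');np.save('cw9.npy',c,allow_pickle=True)
cv2.imwrite('pics/w9.png',eyes.get_image('wrist')[:,:,::-1])
cv2.imwrite('pics/t9.png',eyes.get_image('top')[:,:,::-1])
cv2.imwrite('pics/s9.png',cv2.resize(eyes.get_image('scene')[190:330,250:470,::-1],None,fx=3,fy=3))"
```

```text
t 12.12 pos [0.5242 0.1502 0.1401] head 3.11 zaxis [ 0.035 -0.003 -0.999] F [ 0.07 -0.22 -1.75] gw 0.6905
  delta tool [ 0.0122  0.0051 -0.0095] twist 0.0123 q [-0.4   0.59  0.09  1.93 -0.06  0.59 -1.79]
```

View pics/w9.png

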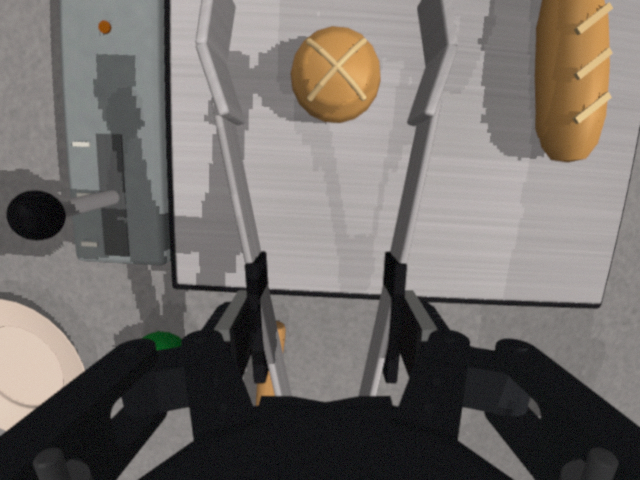

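View pics/s9.png

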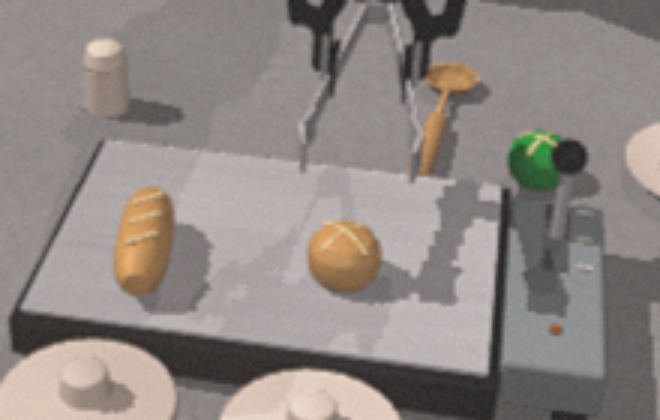

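View pics/t9.png

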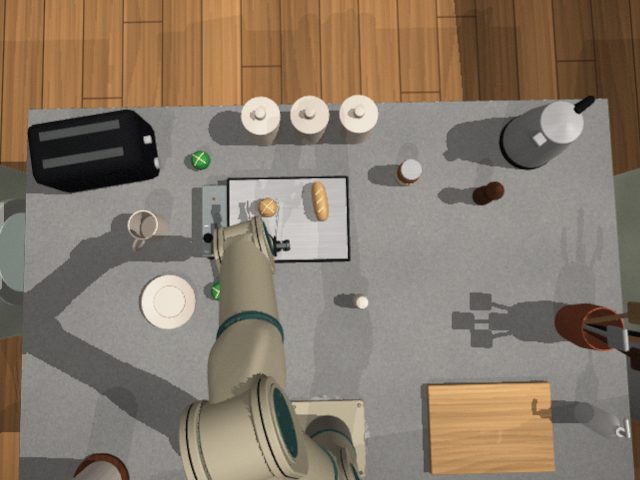

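The tongs sit above and just short of the roll, which is at (336,75) in the wrist view, between jaw bends at (198,42) and (456,43). I'll work out the shift from the jaw point carried in the tool frame.

```bash
cat >> h.py <<'E'
def RR(q): w,a,b,c=q; return Ro.from_quat([a,b,c,w]).as_matrix()
G0=(np.array([.5223,-.2611,-.0003]),np.array([.006,.999,.020,.034]))
J0=np.array([.6240,-.2566,.0]); GR0=np.array([.5222,-.2610,.0])  # undersides at grasp
def jaw(o,p=J0):
    return o["position"]+RR(o["eef_rot"])@(RR(G0[1]).T@(p-G0[0]))
def toroll(x,y,zu):
    o=env.get_obs();j=jaw(o);g=jaw(o,GR0);R=RR(o["eef_rot"])
    print("t",round(o["time"],2),"tcp",o["position"].round(4),"jaw under",j.round(4),"grip under",g.round(4),"zax",R[:,2].round(3),"tongs head",np.degrees(np.arctan2(j[1]-g[1],j[0]-g[0])).round(2),"F",o["contact_force"].round(1),"gw",o["grip_width"].round(3),"q6",o["q"][5].round(3))
    print("  delta tool",(R.T@(np.array([x,y,zu])-j)).round(4))
E
python3 - <<'E'
from h import *
np.set_printoptions(precision=4,suppress=True)
c5=np.load('cw5.npy',allow_pickle=True).item();c=np.load('cw9.npy',allow_pickle=True).item()
print("V bend at rest",onz(c5,(278,131),.026),onz(c5,(385,130),.026))
im=cv2.imread('pics/w9.png');h=cv2.cvtColor(im[20:130,280:395],cv2.COLOR_BGR2HSV)
for st,ce,m in blobs((h[...,1]>110)&(h[...,0]<28),300):
    cn=max(cv2.findContours(m.astype(np.uint8),0,1)[0],key=cv2.contourArea);e=cv2.minEnclosingCircle(cn)
    print(st[:4]+[280,20,0,0],ce+[280,20],e)
    p=np.array([st[0]+st[2]/2+280,st[1]+st[3]/2+20])
    print("roll",onz(c,p,.064))
t=cv2.imread('pics/t9.png');T=eyes.calibration('top')
h=cv2.cvtColor(t[190:225,250:290],cv2.COLOR_BGR2HSV)
for st,ce,m in blobs((h[...,1]>110)&(h[...,0]<28)&(h[...,0]>5),60): p=ce+[250,190];print("top roll",p,st,onz(T,p,.064))
toroll(.6375,.150,.051)
E
```

```text
V bend at rest [ 0.6189 -0.2112  0.026 ] [ 0.622  -0.3038  0.026 ]
[308  27  55  34] [336.113   40.5431] ((55.0, 17.0), 27.018611907958984)
roll [0.6541 0.1499 0.064 ]
[291  40  89  82] [335.0605  82.7834] ((55.24077606201172, 55.27120590209961), 46.373600006103516)
roll [0.6335 0.1487 0.064 ]
top roll [267.1296 209.    ] [  8  11  19  16 162] [0.6329 0.1504 0.064 ]Traceback (most recent call last):
  File "<stdin>", line 14, in <module>
  File "h.py", line 34, in toroll
    print("t",round(o["time"],2),"tcp",o["position"].round(4),"jaw under",j.round(4),"grip under",g.round(4),"zax",R[:,2].round(3),"tongs head",np.degrees(np.arctan2(j[1]-g[1],j[0]-g[0])).round(2),"F",o["contact_force"].round(1),"gw",o["grip_width"].round(3),"q6",o["q"][5].round(3))
                                                                                                                                                                                                                                          ^^^^^^^^^^^^^^^^^^^^^
AttributeError: 'float' object has no attribute 'round'
```

```bash
sed -i 's/o\["grip_width"\].round(3)/round(o["grip_width"],3)/' h.py
python3 - <<'E'
from h import *
np.set_printoptions(precision=4,suppress=True)
c=np.load('cw9.npy',allow_pickle=True).item()
print("roll wrist",onz(c,(336,74.5),.064))
T=eyes.calibration("top");print("roll top",onz(T,(268,207.3),.064))
toroll(.6375,.150,.051)
E
```

```text
roll wrist [0.6372 0.1486 0.064 ]
roll top [0.6376 0.1479 0.064 ]
t 12.28 tcp [0.5252 0.1494 0.1408] jaw under [0.6267 0.1552 0.1378] grip under [0.5251 0.1495 0.1411] zax [ 0.036 -0.002 -0.999] tongs head 3.2 F [-0.9 -0.5 -1.3] gw 0.689 q6 0.587
  delta tool [0.0073 0.0054 0.0872]
```

The views agree on the roll at (0.6373, 0.149). I'll align above it, then descend in two parts.

Request:
move_arm --series '[[[0.009,0.006,0.01],0.012],[[0,0,0.015],0],[[0,0,0.01],0],[[0,0,0],0]]'

```text
time: 12.78
position: [0.5363, 0.1405, 0.1031]
eef_rot: [0.002, 1.0, 0.018, 0.017]
contact_force: [-0.4, 0.7, -0.9]
grip_width: 0.689
```

```bash
python3 -c "
from h import *
toroll(.6373,.149,.051)
c=eyes.calibration('wrist');cv2.imwrite('pics/w10.png',eyes.get_image('wrist')[:,:,::-1]);print(proj(c,[.6373,.149,.064]),proj(c,jaw(env.get_obs())))"
```

```text
t 12.78 tcp [0.5363 0.1405 0.1031] jaw under [0.638  0.1445 0.1   ] grip under [0.5362 0.1406 0.1034] zax [ 0.035 -0.004 -0.999] tongs head 2.2 F [-0.4  0.7 -0.9] gw 0.689 q6 0.517
  delta tool [-0.0023 -0.0048  0.049 ]
[312.76327993  80.37458862] [321.24613212  56.54885475]
```

View pics/w10.png

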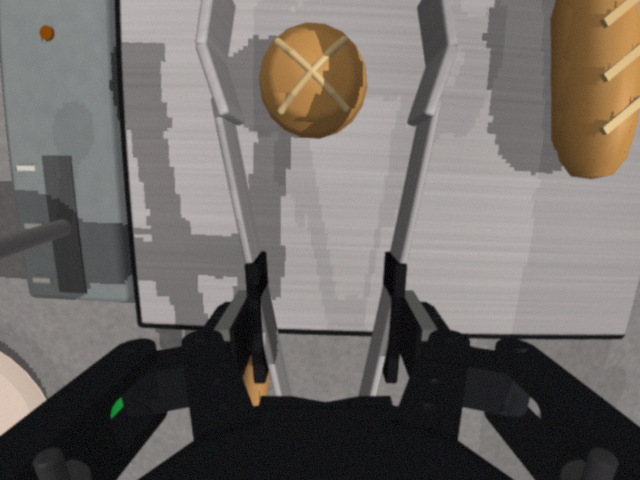

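Request:
move_arm --series '[[[-0.002,-0.005,0],0],[[0,0,0.012],0],[[0,0,0.012],0],[[0,0,0],0]]'

```text
time: 13.32
position: [0.5352, 0.1466, 0.0783]
eef_rot: [0.002, 1.0, 0.018, 0.018]
contact_force: [-1.1, 0.9, -0.6]
grip_width: 0.692
```

```bash
python3 -c "
from h import *
toroll(.6373,.149,.051)
c=eyes.calibration('wrist');cv2.imwrite('pics/w11.png',eyes.get_image('wrist')[:,:,::-1]);print(proj(c,[.6373,.149,.064]),proj(c,jaw(env.get_obs())))"
```

```text
t 13.32 tcp [0.5352 0.1466 0.0783] jaw under [0.6368 0.1508 0.0754] grip under [0.5351 0.1467 0.0786] zax [ 0.036 -0.003 -0.999] tongs head 2.28 F [-1.1  0.9 -0.6] gw 0.692 q6 0.462
  delta tool [-0.0005  0.0017  0.0244]
[326.05354063  64.50322819] [321.55012192  56.16598577]
```

View pics/w11.png

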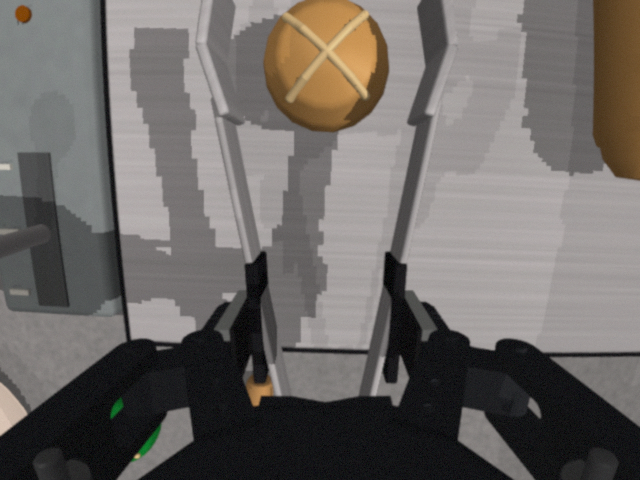

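Centred: the roll is at (326,64) between the jaws. Last part of the descent.

Request:
move_arm --series '[[[0,0.001,0.012],0],[[0,0,0.009],0],[[0,0,0.002],0],[[0,0,0],0]]'

```text
time: 13.88
position: [0.5368, 0.1453, 0.0541]
eef_rot: [0.002, 1.0, 0.018, 0.019]
contact_force: [0.1, 0.3, -1.1]
grip_width: 0.693
```

```bash
python3 -c "
from h import *
toroll(.6373,.149,.051)
c=eyes.calibration('wrist');cv2.imwrite('pics/w12.png',eyes.get_image('wrist')[:,:,::-1])
cv2.imwrite('pics/s12.png',cv2.resize(eyes.get_image('scene')[190:330,270:450,::-1],None,fx=4,fy=4))"
```

```text
t 13.88 tcp [0.5368 0.1453 0.0541] jaw under [0.6384 0.1494 0.0513] grip under [0.5367 0.1454 0.0544] zax [ 0.038 -0.003 -0.999] tongs head 2.25 F [ 0.1  0.3 -1.1] gw 0.693 q6 0.411
  delta tool [-0.0012  0.0004  0.0002]
```

View pics/w12.png

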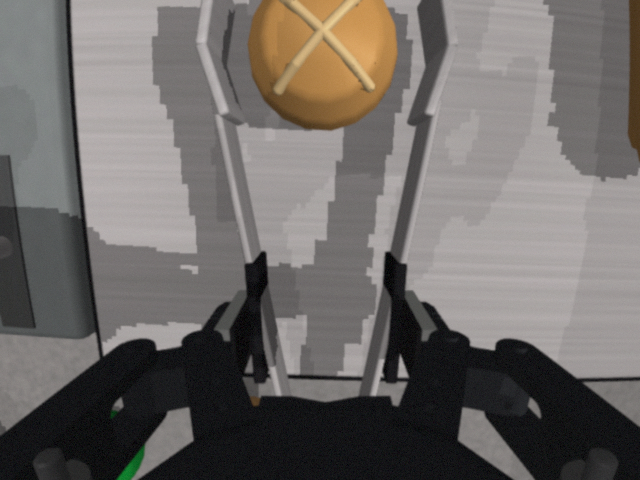

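View pics/s12.png

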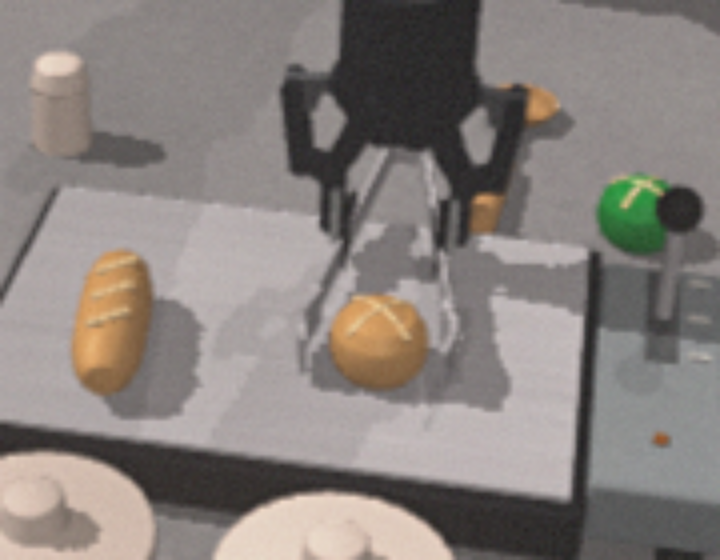

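The jaws straddle the roll with their undersides at about 51 mm, which is 6 mm above the plate. Closing now.

Request:
move_arm --series '[[[-0.001,0,0],0],[[0,0,0],0],[[0,0,0],0],[[0,0,0],0],[[0,0,0],0]]' --hand 1 --force 25

```text
time: 14.6
position: [0.5363, 0.1455, 0.0552]
eef_rot: [0.001, 1.0, 0.018, 0.02]
contact_force: [-0.7, -0.5, -0.7]
grip_width: 0.551
```

```bash
python3 -c "
from h import *
toroll(.6373,.149,.051)
cv2.imwrite('pics/w13.png',eyes.get_image('wrist')[:,:,::-1])"
```

```text
t 14.6 tcp [0.5363 0.1455 0.0552] jaw under [0.6379 0.1496 0.0526] grip under [0.5362 0.1456 0.0555] zax [ 0.039 -0.002 -0.999] tongs head 2.25 F [-0.7 -0.5 -0.7] gw 0.551 q6 0.409
  delta tool [-0.0007  0.0006  0.0016]
```

View pics/w13.png

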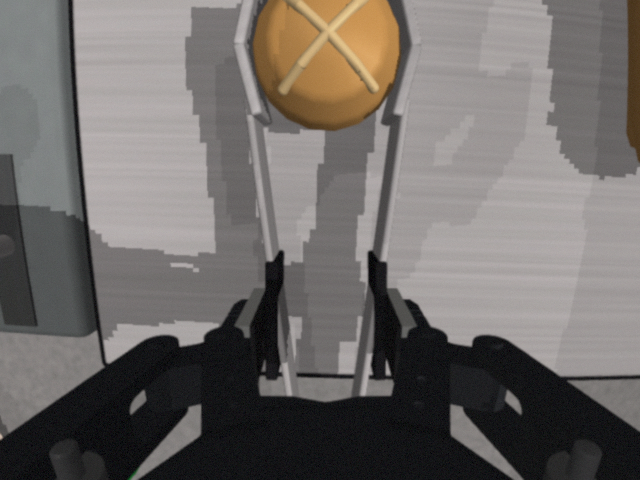

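The grip width is 46.8 mm against the 47 mm given for closed on the roll, and the jaws cup it. Lifting slowly.

Request:
move_arm --series '[[[0,0,-0.008],0],[[0,0,-0.012],0],[[0,0,-0.015],0],[[0,0,-0.015],0],[[0,0,0],0]]'

```text
time: 15.28
position: [0.5346, 0.1458, 0.1097]
eef_rot: [0.001, 1.0, 0.018, 0.02]
contact_force: [-0.2, 0.8, -2.8]
grip_width: 0.553
```

```bash
python3 -c "
from h import *
toroll(.6373,.149,.2)
cv2.imwrite('pics/s14.png',cv2.resize(eyes.get_image('scene')[190:330,270:450,::-1],None,fx=4,fy=4))"
```

```text
t 15.28 tcp [0.5346 0.1458 0.1097] jaw under [0.6363 0.1499 0.1072] grip under [0.5345 0.1459 0.11  ] zax [ 0.041 -0.001 -0.999] tongs head 2.26 F [-0.2  0.8 -2.8] gw 0.553 q6 0.522
  delta tool [ 0.0048  0.0012 -0.0927]
```

View pics/s14.png

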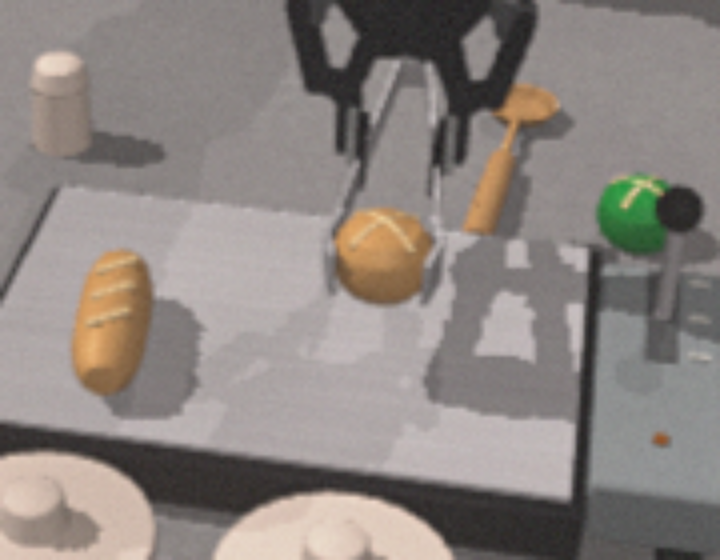

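The roll is off the plate in the closed jaws. Raising about 95 mm more and settling.

Request:
move_arm --series '[[[0,0,-0.018],0],[[0,0,-0.022],0],[[0,0,-0.022],0],[[0,0,-0.02],0],[[0,0,-0.012],0]]'

```text
time: 15.95
position: [0.5276, 0.1452, 0.2024]
eef_rot: [0.002, 1.0, 0.018, 0.016]
contact_force: [0.7, -0.2, -1.4]
grip_width: 0.546
```

Request:
move_arm --series '[[[0,0,0],0],[[0,0,0],0],[[0,0,0],0],[[0,0,0],0],[[0,0,0],0]]'

```text
time: 16.58
position: [0.5263, 0.1448, 0.2002]
eef_rot: [0.003, 1.0, 0.018, 0.014]
contact_force: [-0.7, 0.2, -1.3]
grip_width: 0.546
```

```bash
python3 -c "
from h import *
toroll(.6373,.149,.2); print(abs(np.array(env.get_obs()['joint_velocities'])).max())
cv2.imwrite('pics/s15.png',eyes.get_image('scene')[:,:,::-1])
cv2.imwrite('pics/w15.png',eyes.get_image('wrist')[:,:,::-1])
cv2.imwrite('pics/t15.png',eyes.get_image('top')[:,:,::-1])
toroll(.6373,.149,.2)"
```

```text
t 16.57 tcp [0.5263 0.1448 0.2002] jaw under [0.628  0.1489 0.1965] grip under [0.5262 0.1449 0.2005] zax [ 0.028 -0.005 -1.   ] tongs head 2.26 F [-0.7  0.2 -1.3] gw 0.546 q6 0.74
  delta tool [ 0.0094  0.0002 -0.0033]
0.006603115880181621
t 16.73 tcp [0.5264 0.1448 0.2004] jaw under [0.6281 0.1489 0.1968] grip under [0.5263 0.1449 0.2007] zax [ 0.029 -0.005 -1.   ] tongs head 2.26 F [-0.2 -0.3 -1.6] gw 0.55 q6 0.74
  delta tool [ 0.0093  0.0003 -0.003 ]
```

View pics/s15.png

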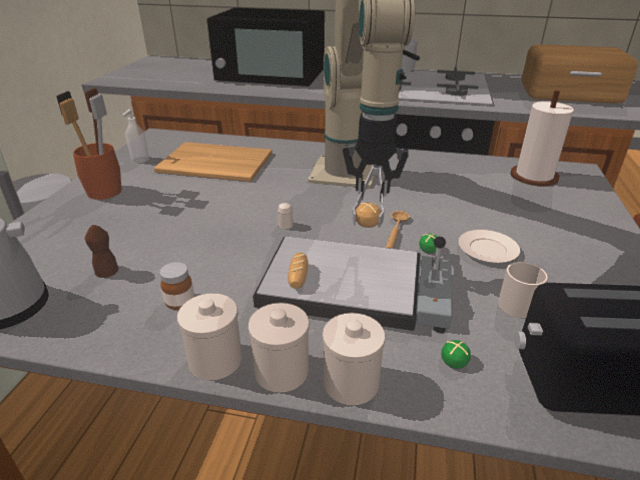

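View pics/w15.png

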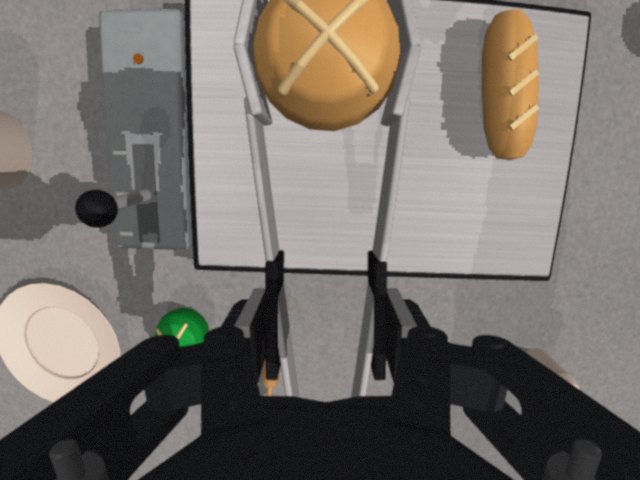

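View pics/t15.png

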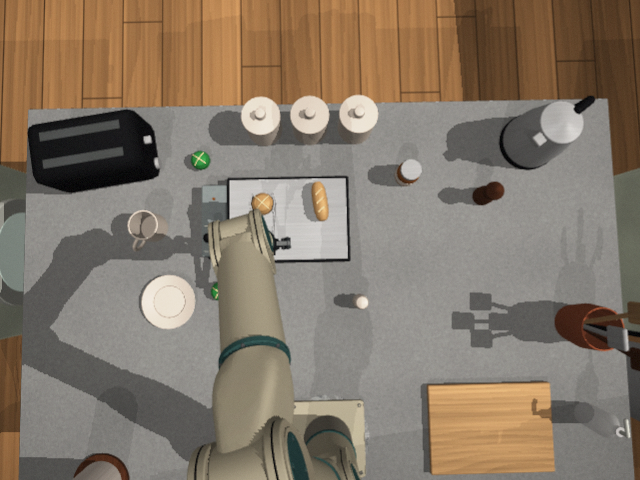

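The roll sits in the jaws at scene px (368,214), with its underside at about 0.19 m. The lever still stands upright, and the bystanders are where they were in the first pictures. Handing in.

```bash
python3 -c "
from station import env
print(env.sign_off());o=env.get_obs();print(o['time'],o['position'],o['grip_width'])"
```

```text
the job is handed in; nothing more can be done
None
the job is handed in; nothing more can be done
```

The job is done and handed in at 16.7 s of the 54 s. No verdict is reported, so what follows is from my own checks.

- **Lever:** I pinched the ball, swung it back in an arc and released it. Two views put the ball within about 0.05 rad of upright, and the last pictures still show it standing.
- **Tongs:** I squeezed them to about 59 mm and carried them over without slip; the jaw pixels in the wrist view did not change.
- **Roll:** I closed the jaws on it with 25 N. The grip width was about 47 mm, as given for closed on the round roll. Its underside is now at about 0.19 m, roughly 145 mm above the plate, and the arm is still (joint speeds under 0.01 rad/s).
- **Bystanders:** By eye, the last pictures show none of them moved.

**What disagreed:**
- **Gripper tilt:** the gripper drifted up to 4° off vertical during the moves. I allowed for it when placing the jaws.
- **Tongs length:** they measured 231 mm overall instead of 222 mm, which fits if 222 mm is counted from the hinge.
- **First wrist reading:** the first wrist reading of the ball was about 6 mm off because the arm was still settling. The next look agreed to about 2 mm.

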